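Feel along the case's edge for the release notch and press it

ROBOT

A 7-joint arm with a two-finger parallel gripper is mounted at the origin on the work surface. World frame = base frame: x ahead of the robot, y to its left, z up, the work surface at z = 0. Lengths are in mm, angles in rad, forces in N, time in s.
With the tool pointing down it reaches from about 350 to 900 mm from the base axis. Payload 8.1 kg.
Tool frame: the origin (TCP) lies between the finger pads; the fingertips stand 19 mm ahead of it and the grasp point (between the pads) is the TCP (robot.tips_ahead is the distance from the TCP to the fingertips, in mm); x points along the fingers, z is the direction in which the jaws open and shut, and the axes are right-handed (so a half turn about x gives the same grasp; the last joint's range is limited). The gripper opens to 92 mm and grips with 3 to 60 N. Pads are 19 mm wide; open, the fingers measure 130 mm over their backs; the gripper's body (75 mm by 190 mm) begins 47 mm behind the grasp point.
Start: joints at [1.243, 0.434, 0.025, 1.573, -0.012, 1.134, -0.075], TCP at [139.294, -609.293, 245.742] pointing down, gripper open.
Joint ranges: [-2.62, 2.62], [-0.44, 2.09], [-1.27, 1.32], [0.08, 2.57], [-1.32, 4.46], [0.12, 2], [-2.74, 2.74]. Speed limits (rad/s): [2.22, 2.22, 3.01, 3.01, 3.14, 3.14, 3.14].

INTERFACE

Orientations are given as [roll, pitch, yaw] about the fixed x, y, z axes, in that order (R = Rz(yaw) Ry(pitch) Rx(roll)).
In Python, from workcell import status, get_image, finish_job, nets, robot gives the robot as it stands.
- The arm moves only by the tool play_rows, never from a script. Its argument "targets" is a list of rows, each an object of numbers: "tx", "ty", "tz": the shift along the tool's x, y, z in mm; "spin": the turn about the tool's x in degrees; "grip": the finger opening in mm, from 0 to 91.8. In form: [{"tx": .., "ty": .., "tz": .., "spin": .., "grip": ..}, ...]. A call has 1 to 5 rows; each row is the pose to reach, as a shift and turn from the pose commanded when the call began, along the tool's axes at that moment; what a row does not reach only later rows make up. A row lasts 1/12 s, in which the tool goes at most 41.7 mm and 7.16 degrees, less where a joint would pass 70% of its speed; a pose out of reach is approached as far as the arm can. A call with a gripper value outside its range is refused whole. The fingers move at their own pace and stop on an object; "grip_force" is the grip in N (left out, the last holds). Time passes only in rows, so rows that repeat a pose let the fingers close. It gives the time, the measured TCP pose, the force and the opening at its end, in the units of the state.
- status.state(): the state, without advancing time (a new reading comes with each control period).
- get_image(name): name is "scene" or "top"; returns a dict with "color" (384x512x3 uint8, red, green, blue), "vertical_fov" (degrees; the focal length in pixels is half the picture's height over the tangent of half this angle, whatever the lens; pixels are square), "cx", "cy" (the principal point, pixels), "distortion" ([k1, k2, p1, p2, k3] as OpenCV has them; the pictures are not rectified), "rvec" (rotation vector, rad) and "tvec" (3), from world to camera coordinates, as OpenCV has them. Camera axes: x right, y down, z forward; pixel columns grow to the right and rows downward; lengths in mm; the calibration is good to about 2 mm. A picture is of the moment at which its call begins. There is no depth.
- finish_job(): hands the job in, once; it reports no verdict.
Trained networks look in a picture, given as the dict that the camera call returned (one of the last four; its "shot" number tells which), for a name from the list of things; names that differ only in an ending like _2 or _b are one class to them, and where a whole thing is asked for, a point or a joint stands for the part that bears it (a point fixed in the world has none). Each returns a list of dicts, best first, with "confidence" (0 to 1); they miss things now and then, are a little off and sometimes report something else, mostly with a low value. They report only what shows in the picture. A call takes as long as a camera call.
- nets.outline_of(picture, query): "pixels" (384x512 bool, what is visible of it).
- nets.place_of(picture, query): "centre" ([x, y, z] in mm, in the coordinates of the camera as it stood for that picture, good to about 4 mm: a listed point, or the origin of a listed thing).
The state is a dict: "clock": time; "q": joint angles; "qvel": joint speeds; "tau": joint torques, N m; "tool_pos": TCP position; "tool_rot": TCP orientation; "ft_force": force on the tool from outside, world axes, zero at the start; "ft_torque": the same for the moment, N m; "grip_width": finger opening in mm.
Only numpy, scipy, OpenCV 4.12 (cv2) and the standard library are available. Lean on these libraries where they do the work, as an engineer would, in place of code of your own. Each camera call takes 0.05 s, during which the arm holds its last target.

TASK

The service case on the workshop bench opens by a release plate sunk in a notch somewhere along the aluminium edge at the front of its top. Touch the edge near its left end with a fingertip and slide along it to the right until you find the notch, then press the plate inside it all the way down, so that the lid comes ajar by itself, and take the hand away. Do not push or pry the lid, pick nothing up and leave the other things on the bench where they are.

Things in the scene. Friction and masses are not known exactly. Their poses are not given: they have to be found in the camera images.
- case: Grey metal service case fixed to the bench: 220 mm deep (its x), 384 mm wide (its y), 100 mm high. Origin: centre of its underside; x points away from the robot, y to the robot's left, z up. The front 46 mm of its top (x -110 to -64 mm) is the edge, a flat level aluminium rail over the full width, its top 100 mm above the bench. Behind it, flush, after a 2 mm gap, lies the lid.
- edge_left (a point): Point on the top surface of the edge, 150 mm left of the case's middle (42 mm from the edge's left end), 20 mm behind the case's front face. The feeling starts around here.
- edge_right (a point): Point on the edge's top surface, 150 mm right of the case's middle, 20 mm behind the front face. The line from edge_left to here crosses the one notch, whose place is not given: 50 mm long along the edge, cut across its whole 46 mm, its centre anywhere within 55 mm left or right of the case's middle.
- release (a joint): Release plate, same aluminium with three thin dark grip lines, 44 mm deep, that fills the floor of the notch. Its travel in m: 0 up (its top 8 mm below the edge's top), 0.008 fully down (16 mm below). Pushing it straight down takes about 6 N all the way, up to a hard stop; no return spring, it stays where it is left.
- lid (a joint): Angle of the lid, rad: 0 shut, growing as its front rises, hinged along the case's far side. The release plate cams it up in proportion: 0.12 rad (front about 20 mm up) when the plate is fully down; it stays up with the plate.
- lid_top (a point): Centre of the top of the lid, a grey metal panel 170 mm deep, 384 mm wide, 12 mm thick; 100 mm above the bench when shut.
- wrench: Bystander, to be left alone: steel wrench lying on the bench, about 160 mm long.
- bearing: Bystander, to be left alone: steel ring bearing, 52 mm across, 15 mm high, lying flat. Origin on its underside.
- socket: Bystander, to be left alone: steel wrench socket standing upright, 28 mm across, 38 mm high. Origin on its underside.
- spray_can: Bystander, to be left alone: grey can standing upright, 60 mm across, 150 mm high. Origin on its underside.
- jar: Bystander, to be left alone: white jar with a black cap, 64 mm across, 85 mm high. Origin on its underside.
- brake_disc: Bystander, to be left alone: dark steel brake disc lying flat, 150 mm across, 6 mm thick. Origin on its underside.
- screwdriver: Bystander, to be left alone: screwdriver with a black handle lying on the bench.

How it is judged:
By the outcome, as a careful person would: the job done as asked, in the order asked, and still so for the second after the job is handed in, with the robot touching nothing.
It also fails if it takes over 64 s, if anything falls off the work surface, if the arm or the gripper's body presses on something with over 40 N, if the wrist force passes 120 N, or if a joint passes its speed limit or range.

## Working session

There is one attempt and no reset: what is moved stays moved. The work goes in short steps, Python scripts to look and compute and a tool call to move; the robot and the scene stay as the last step left them, time stands still between calls to the robot, and variables do not carry over. Pictures are saved under pics/ and viewed, and the job is handed in when it is done.

Besides the shell and the picture viewer there is one more tool, called after ">>>" by a JSON object that holds its "name" and its "arguments". play_rows: Moves the arm, as the interface text tells. Its arguments: {"type":"object","properties":{"targets":{"type":"array"},"grip_force":{"type":"number"}},"required":["targets"]}

```bash
mkdir -p pics; ls
cat > h.py <<'E'
import numpy as np, cv2
from workcell import status, get_image, finish_job, nets, robot
def K(p):
    f=p["color"].shape[0]/2/np.tan(np.radians(p["vertical_fov"])/2)
    return np.array([[f,0,p["cx"]],[0,f,p["cy"]],[0,0,1.]])
def toworld(p,c):
    R=cv2.Rodrigues(np.array(p["rvec"],float))[0]
    return R.T@(np.array(c)-np.array(p["tvec"]).ravel())
def proj(p,X):
    return cv2.projectPoints(np.array(X,float).reshape(-1,1,3),np.array(p["rvec"],float),np.array(p["tvec"],float),K(p),np.array(p["distortion"],float))[0].reshape(-1,2)
def ray(p,uv,z):
    n=cv2.undistortPoints(np.array(uv,float).reshape(-1,1,2),K(p),np.array(p["distortion"],float)).reshape(-1,2)
    R=cv2.Rodrigues(np.array(p["rvec"],float))[0]; o=-R.T@np.array(p["tvec"]).ravel()
    d=np.c_[n,np.ones(len(n))]@R
    return o+d*((z-o[2])/d[:,2])[:,None]
def save(p,name,s=1.5): cv2.imwrite("pics/"+name,cv2.resize(p["color"][:,:,::-1],None,fx=s,fy=s,interpolation=cv2.INTER_CUBIC))
E
python3 - <<'E'
from h import *
s=status.state(); print({k:np.round(v,3).tolist() for k,v in s.items()})
for n in("scene","top"):
    p=get_image(n); save(p,n+"0.png")
    for q in("case","edge_left","edge_right","release","lid_top","spray_can","jar"):
        for r in nets.place_of(p,q)[:1]: print(n,q,toworld(p,r["centre"]).round(1),round(r["confidence"],2))
E
```

```text
pics
{'clock': 0.0, 'q': [1.243, 0.435, 0.025, 1.574, -0.012, 1.134, -0.075], 'qvel': [-0.001, 0.001, -0.0, 0.002, -0.0, -0.0, 0.0], 'tau': [-0.002, -66.787, 0.983, -31.447, -0.061, 0.043, 0.0], 'tool_pos': [139.17, -608.818, 244.963], 'tool_rot': [-3.054, 1.569, 1.883], 'ft_force': [0.17, 0.205, -0.144], 'ft_torque': [0.022, -0.017, 0.023], 'grip_width': 91.721}
scene case [631.  -14.7   3.7] 0.67
scene edge_left [512.6 120.  100.7] 0.57
scene edge_right [ 559.2 -173.3   97.9] 0.57Traceback (most recent call last):
  File "<stdin>", line 6, in <module>
ValueError: it knows: bearing, brake_disc, case, edge_left, edge_right, jar, lid_top, screwdriver, socket, spray_can, wrench
```

Run:
```python
from h import *
for n in("scene","top"):
    p=get_image(n); save(p,n+"1.png")
    for q in("case","edge_left","edge_right","lid_top","spray_can","jar","socket","bearing","brake_disc","wrench","screwdriver"):
        for r in nets.place_of(p,q)[:1]: print(n,q,toworld(p,r["centre"]).round(1),round(r["confidence"],2))
```

```text
scene case [626.8 -15.6   3.4] 0.93
scene edge_left [514.  121.4  99.7] 0.58
scene edge_right [ 558.7 -177.2  100.5] 0.94
scene lid_top [648.3  -7.6 104.6] 0.75
scene spray_can [551.3 356.9   1.4] 0.74
scene jar [ 619.1 -338.8    1. ] 0.64
scene socket [ 4.002e+02 -1.638e+02 -2.000e-01] 0.4
scene brake_disc [436.4 362.9  -0.5] 0.95
scene wrench [370.5 140.7  -0.9] 0.66
scene screwdriver [ 423.3 -376.1    0.8] 0.83
top case [624.4 -12.8  -2. ] 0.63
top edge_left [509.4 117.4  98.1] 0.57
top edge_right [ 559.6 -176.8  102.2] 0.7
top lid_top [651.1  -8.9  98.8] 0.55
top spray_can [555.1 348.4  -0.9] 0.64
top jar [ 615.2 -338.4   -3.4] 0.78
top socket [ 422.  -379.7   -2.4] 0.73
top bearing [377.9 -34.6  -3.5] 0.66
top brake_disc [555.9 353.2  -2.6] 0.68
top wrench [373.2 141.5  -4.2] 0.58
top screwdriver [ 421.6 -379.7   -1.4] 0.95
```

View pics/scene0.png

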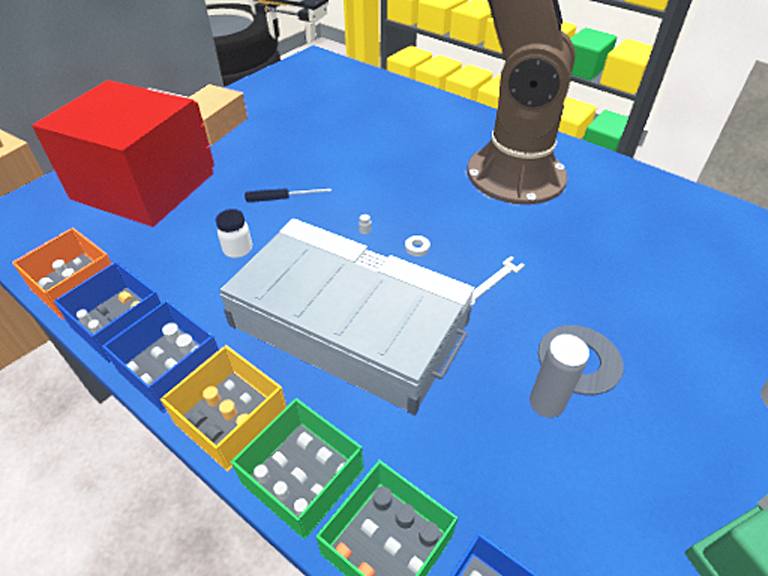

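View pics/top1.png

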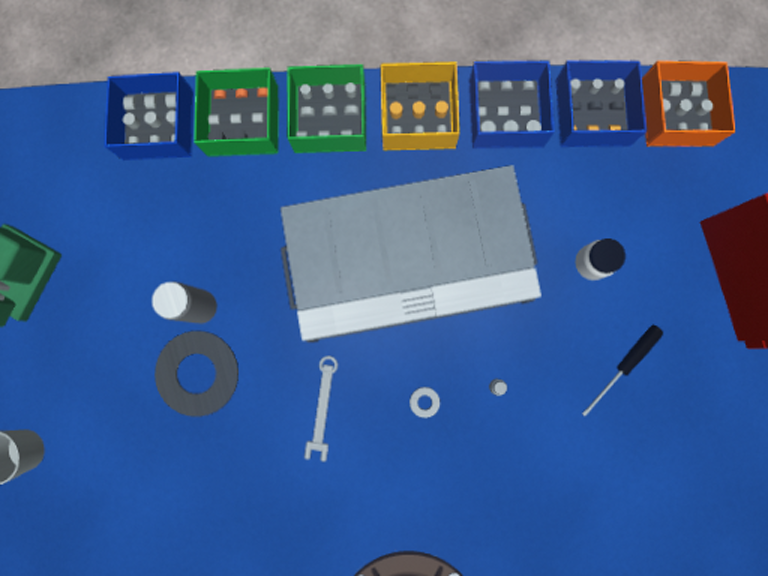

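The top view shows the white rail at the front of the case, with grip lines at about (419,302) in the enlarged picture marking the notch. I'll fit the case pose next and work out the approach in tool axes.

Run:
```python
from h import *
from scipy.spatial.transform import Rotation as Ro
p=get_image("top")
# rail corners at z=100: front-left, front-right, back-right, lid back-left/right
px=np.array([[302,340],[541,296],[535,269],[297,311],[281,207],[514,167],[419,302],[403,303],[435,302]])/1.5
W=ray(p,px,100); W[6:]=ray(p,px[6:],92); print(W.round(1))
s=status.state(); R=Ro.from_euler("xyz",s["tool_rot"]).as_matrix(); print(R.round(3))
c=p["color"][170:240,170:370,::-1]; cv2.imwrite("pics/crop.png",cv2.resize(c,None,fx=4,fy=4,interpolation=cv2.INTER_CUBIC))
```

```text
[[ 486.5  156.8  100. ]
 [ 546.7 -221.9  100. ]
 [ 589.9 -214.4  100. ]
 [ 532.4  164.2  100. ]
 [ 700.7  189.   100. ]
 [ 757.1 -188.8  100. ]
 [ 542.6  -29.    92. ]
 [ 541.6   -3.6   92. ]
 [ 542.   -54.4   92. ]]
[[ 0.     0.975  0.223]
 [-0.     0.223 -0.975]
 [-1.    -0.     0.   ]]
```

View pics/crop.png

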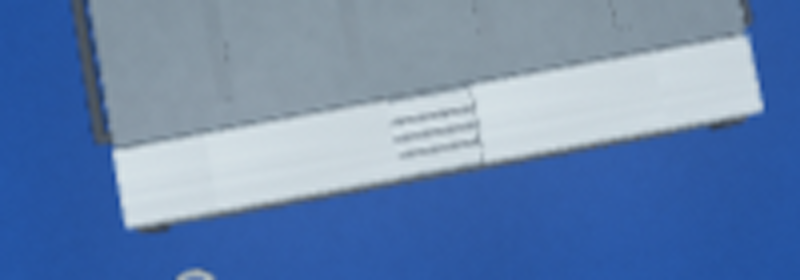

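The corner fit agrees with the networks. The case centre is at about (625,-15) with a yaw of 0.159, and the notch looks to be near the case's middle. I'll close the fingers, set the jaw axis across the rail and travel to a point above edge_left.

```bash
cat > go.py <<'E'
from h import *
import sys
from scipy.spatial.transform import Rotation as Ro
yaw=.159; C=np.array([625.2,-15.1]); ex=np.array([np.cos(yaw),np.sin(yaw)]); ey=np.array([-ex[1],ex[0]])
s=status.state(); R=Ro.from_euler("xyz",s["tool_rot"]).as_matrix(); P=np.array(s["tool_pos"])
d=P[:2]-C
print("t",round(s["clock"],2),"P",P.round(1),"case xy",(d@ex).round(1),(d@ey).round(1),"tip z",round(P[2]-19,1),"F",np.round(s["ft_force"],1),"w",round(s["grip_width"],1), "down",R[:,0].round(3),"q7",round(s["q"][6],2))
if len(sys.argv)>1:
    a,b,z=map(float,sys.argv[1:4]); T=np.r_[C+a*ex+b*ey,z+19]
    zy=np.degrees(np.arctan2(R[1,2],R[0,2])); sp=-((np.degrees(yaw)-zy+180)%360-180)
    print("txyz",(R.T@(T-P)).round(1),"spin",round(sp,1))
E
python3 go.py -92 150 170
```

```text
t 1.45 P [ 139.3 -609.3  245.7] case xy -573.9 -509.8 tip z 226.7 F [0.5 0.  0.1] w 91.7 down [ 0. -0. -1.] q7 -0.08
txyz [  56.7  524.1 -626.7] spin -86.2
```

>>> {"name": "play_rows", "arguments": {"targets": [{"tx":0,"ty":524,"tz":-627,"spin":-86,"grip":0},{"tx":0,"ty":524,"tz":-627,"spin":-86,"grip":0},{"tx":0,"ty":524,"tz":-627,"spin":-86,"grip":0},{"tx":0,"ty":524,"tz":-627,"spin":-86,"grip":0},{"tx":0,"ty":524,"tz":-627,"spin":-86,"grip":0}], "grip_force": 10}}

```text
clock: 1.87
tool_pos: [234.4, -421.9, 245.8]
tool_rot: [-0.834, 1.57, -1.549]
ft_force: [1.0, 0.7, 0.0]
grip_width: 62.9
```

```bash
python3 go.py -92 150 207
```

```text
t 1.87 P [ 234.4 -421.9  245.8] case xy -450.3 -339.8 tip z 226.8 F [1.  0.7 0. ] w 62.9 down [ 0.    -0.001 -1.   ] q7 0.19
txyz [  19.5  589.1 -145.7] spin -50.1
```

>>> {"name": "play_rows", "arguments": {"targets": [{"tx":0,"ty":589,"tz":-146,"spin":-50,"grip":0},{"tx":0,"ty":589,"tz":-146,"spin":-50,"grip":0},{"tx":0,"ty":589,"tz":-146,"spin":-50,"grip":0},{"tx":0,"ty":589,"tz":-146,"spin":-50,"grip":0},{"tx":0,"ty":589,"tz":-146,"spin":-50,"grip":0}]}}

```text
clock: 2.28
tool_pos: [330.2, -236.9, 246.1]
tool_rot: [-0.911, 1.57, -1.001]
ft_force: [2.2, 0.4, 0.5]
grip_width: 29.7
```

```bash
python3 go.py -92 150 207
```

```text
t 2.28 P [ 330.2 -236.9  246.1] case xy -326.4 -172.3 tip z 227.1 F [2.2 0.4 0.5] w 29.7 down [ 0.001 -0.001 -1.   ] q7 0.34
txyz [ 19.9 370.2 147.6] spin -14.3
```

>>> {"name": "play_rows", "arguments": {"targets": [{"tx":0,"ty":370,"tz":148,"spin":-14.3,"grip":0},{"tx":0,"ty":370,"tz":148,"spin":-14.3,"grip":0},{"tx":0,"ty":370,"tz":148,"spin":-14.3,"grip":0},{"tx":0,"ty":370,"tz":148,"spin":-14.3,"grip":0},{"tx":0,"ty":370,"tz":148,"spin":-14.3,"grip":0}]}}

```text
clock: 2.7
tool_pos: [425.9, -51.8, 246.1]
tool_rot: [-0.71, 1.57, -0.557]
ft_force: [0.6, -1.2, -0.7]
grip_width: 0.8
```

```bash
python3 go.py -92 150 207
```

```text
t 2.7 P [425.9 -51.8 246.1] case xy -202.6 -4.7 tip z 227.1 F [ 0.6 -1.2 -0.7] w 0.8 down [ 0.001 -0.001 -1.   ] q7 0.02
txyz [ 20.1 155.4 109.7] spin -0.3
```

>>> {"name": "play_rows", "arguments": {"targets": [{"tx":20,"ty":155,"tz":110,"spin":-0.3,"grip":0},{"tx":20,"ty":155,"tz":110,"spin":-0.3,"grip":0},{"tx":20,"ty":155,"tz":110,"spin":-0.3,"grip":0},{"tx":20,"ty":155,"tz":110,"spin":-0.3,"grip":0},{"tx":20,"ty":155,"tz":110,"spin":-0.3,"grip":0}]}}

```text
clock: 3.12
tool_pos: [511.4, 121.0, 225.6]
tool_rot: [1.021, 1.568, 1.182]
ft_force: [-0.7, -0.7, 0.6]
grip_width: 0.3
```

```bash
python3 go.py -92 150 125
```

```text
t 3.12 P [511.4 121.  225.6] case xy -90.8 152.4 tip z 206.6 F [-0.7 -0.7  0.6] w 0.3 down [ 0.001  0.002 -1.   ] q7 -0.43
txyz [81.6 -2.5 -1.3] spin 0.1
```

>>> {"name": "play_rows", "arguments": {"targets": [{"tx":40,"ty":-2,"tz":-1,"spin":0,"grip":0},{"tx":82,"ty":-2,"tz":-1,"spin":0,"grip":0},{"tx":82,"ty":-2,"tz":-1,"spin":0,"grip":0},{"tx":82,"ty":-2,"tz":-1,"spin":0,"grip":0},{"tx":82,"ty":-2,"tz":-1,"spin":0,"grip":0}]}}

```text
clock: 3.53
tool_pos: [510.4, 114.5, 145.4]
tool_rot: [0.206, 1.57, 0.364]
ft_force: [0.2, 0.8, 1.4]
grip_width: 0.2
```

```bash
python3 go.py -92 150 104
python3 - <<'E'
from h import *
for n in("scene","top"):
    p=get_image(n); save(p,n+"2.png")
E
```

```text
t 3.53 P [510.4 114.5 145.4] case xy -92.8 146.2 tip z 126.4 F [0.2 0.8 1.4] w 0.2 down [ 0.001  0.    -1.   ] q7 -0.5
txyz [22.4  3.8  0.8] spin -0.0
```

View pics/scene2.png

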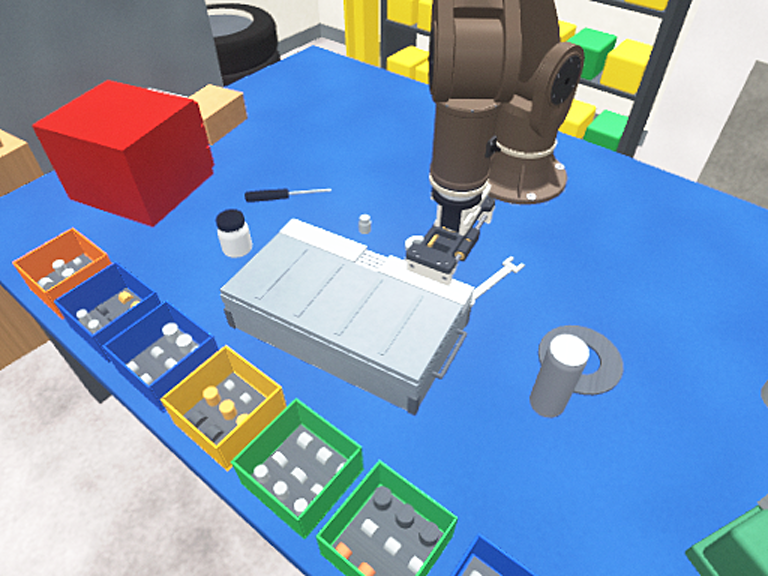

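View pics/top2.png

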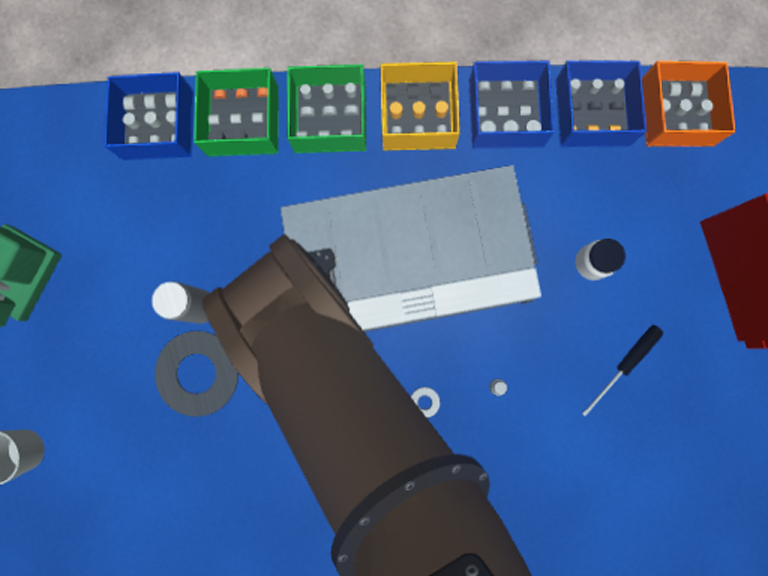

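The scene view shows the closed fingers at about (432,268), standing over the left part of the rail, and the top view has nothing in the way. I'll descend gently to touch.

>>> {"name": "play_rows", "arguments": {"targets": [{"tx":8,"ty":3,"tz":0,"spin":0,"grip":0},{"tx":15,"ty":3,"tz":0,"spin":0,"grip":0},{"tx":19,"ty":3,"tz":0,"spin":0,"grip":0},{"tx":21,"ty":3,"tz":0,"spin":0,"grip":0},{"tx":21,"ty":3,"tz":0,"spin":0,"grip":0}]}}

```text
clock: 4.05
tool_pos: [508.8, 117.0, 122.1]
tool_rot: [-2.957, 1.57, -2.798]
ft_force: [0.4, 0.2, -0.3]
grip_width: 0.6
```

```bash
python3 go.py -92 150 100
```

```text
t 4.05 P [508.8 117.  122.1] case xy -94.0 148.9 tip z 103.1 F [ 0.4  0.2 -0.3] w 0.6 down [-0.001 -0.    -1.   ] q7 -0.53
txyz [3.1 1.1 2. ] spin -0.0
```

>>> {"name": "play_rows", "arguments": {"targets": [{"tx":1,"ty":0,"tz":1,"spin":0,"grip":0},{"tx":2,"ty":0,"tz":1,"spin":0,"grip":0},{"tx":3,"ty":0,"tz":1,"spin":0,"grip":0},{"tx":3.5,"ty":0,"tz":1,"spin":0,"grip":0},{"tx":3.5,"ty":0,"tz":1,"spin":0,"grip":0}]}}

```text
clock: 4.47
tool_pos: [510.2, 117.4, 119.2]
tool_rot: [-1.078, 1.571, -0.919]
ft_force: [-0.5, 0.1, 0.2]
grip_width: 0.7
```

```bash
python3 go.py -92 150 100
```

```text
t 4.47 P [510.2 117.4 119.2] case xy -92.6 149.0 tip z 100.2 F [-0.5  0.1  0.2] w 0.7 down [ 0. -0. -1.] q7 -0.53
txyz [0.2 1.  0.6] spin -0.0
```

>>> {"name": "play_rows", "arguments": {"targets": [{"tx":0.5,"ty":0,"tz":0,"spin":0,"grip":0},{"tx":1,"ty":0,"tz":0,"spin":0,"grip":0},{"tx":1,"ty":0,"tz":0,"spin":0,"grip":0}]}}

```text
clock: 4.72
tool_pos: [510.3, 117.4, 119.1]
tool_rot: [-0.874, 1.57, -0.716]
ft_force: [-3.5, -2.0, 11.8]
grip_width: 0.4
```

```bash
python3 go.py -92 150 100
```

```text
t 4.72 P [510.3 117.4 119.1] case xy -92.5 149.1 tip z 100.1 F [-3.5 -2.  11.8] w 0.4 down [ 0.001 -0.001 -1.   ] q7 -0.53
txyz [0.1 0.9 0.5] spin -0.0
```

Contact, at about 12 N with the tip at z = 100. I'll slide right, which is tool -y.

>>> {"name": "play_rows", "arguments": {"targets": [{"tx":0,"ty":-4,"tz":0,"spin":0,"grip":0},{"tx":0,"ty":-9,"tz":0,"spin":0,"grip":0},{"tx":0,"ty":-14,"tz":0,"spin":0,"grip":0},{"tx":0,"ty":-19,"tz":0,"spin":0,"grip":0},{"tx":0,"ty":-24,"tz":0,"spin":0,"grip":0}]}}

```text
clock: 5.13
tool_pos: [514.8, 95.7, 119.3]
tool_rot: [0.663, 1.567, 0.823]
ft_force: [-0.4, 4.9, 6.9]
grip_width: 0.2
```

```bash
python3 go.py -92 0 100
```

```text
t 5.13 P [514.8  95.7 119.3] case xy -91.5 126.8 tip z 100.3 F [-0.4  4.9  6.9] w 0.2 down [ 0.002  0.003 -1.   ] q7 -0.49
txyz [   0.  -126.8   -0.7] spin 0.1
```

>>> {"name": "play_rows", "arguments": {"targets": [{"tx":0.2,"ty":-5,"tz":0,"spin":0,"grip":0},{"tx":0.3,"ty":-10,"tz":0,"spin":0,"grip":0},{"tx":0.3,"ty":-15,"tz":0,"spin":0,"grip":0},{"tx":0.3,"ty":-20,"tz":0,"spin":0,"grip":0},{"tx":0.3,"ty":-25,"tz":0,"spin":0,"grip":0}]}}

```text
clock: 5.55
tool_pos: [519.0, 71.5, 119.3]
tool_rot: [0.634, 1.566, 0.795]
ft_force: [-0.9, 6.7, 9.6]
grip_width: 1.1
```

```bash
python3 go.py -92 0 100
```

```text
t 5.55 P [519.   71.5 119.3] case xy -91.1 102.4 tip z 100.3 F [-0.9  6.7  9.6] w 1.1 down [ 0.003  0.003 -1.   ] q7 -0.44
txyz [   0.  -102.4   -1.1] spin 0.1
```

>>> {"name": "play_rows", "arguments": {"targets": [{"tx":0,"ty":-5,"tz":-0.2,"spin":0,"grip":0},{"tx":0.1,"ty":-10,"tz":-0.5,"spin":0,"grip":0},{"tx":0.1,"ty":-15,"tz":-0.5,"spin":0,"grip":0},{"tx":0.1,"ty":-20,"tz":-0.5,"spin":0,"grip":0},{"tx":0.1,"ty":-25,"tz":-0.5,"spin":0,"grip":0}]}}

```text
clock: 5.97
tool_pos: [522.6, 46.9, 119.3]
tool_rot: [0.62, 1.566, 0.781]
ft_force: [-2.1, 6.6, 10.1]
grip_width: 0.3
```

```bash
python3 go.py -92 0 100
```

```text
t 5.97 P [522.6  46.9 119.3] case xy -91.5 77.5 tip z 100.3 F [-2.1  6.6 10.1] w 0.3 down [ 0.003  0.003 -1.   ] q7 -0.39
txyz [  0.1 -77.5  -0.6] spin 0.1
```

>>> {"name": "play_rows", "arguments": {"targets": [{"tx":0,"ty":-5,"tz":0,"spin":0,"grip":0},{"tx":0,"ty":-10,"tz":0,"spin":0,"grip":0},{"tx":0,"ty":-15,"tz":0,"spin":0,"grip":0},{"tx":0,"ty":-20,"tz":0,"spin":0,"grip":0},{"tx":0,"ty":-25,"tz":0,"spin":0,"grip":0}]}}

```text
clock: 6.38
tool_pos: [526.6, 22.3, 119.3]
tool_rot: [0.589, 1.566, 0.749]
ft_force: [-1.4, 7.8, 10.7]
grip_width: 0.4
```

```bash
python3 go.py -92 0 100
```

```text
t 6.38 P [526.6  22.3 119.3] case xy -91.4 52.5 tip z 100.3 F [-1.4  7.8 10.7] w 0.4 down [ 0.003  0.003 -1.   ] q7 -0.34
txyz [  0.2 -52.5  -0.6] spin 0.1
```

>>> {"name": "play_rows", "arguments": {"targets": [{"tx":0,"ty":-4,"tz":0,"spin":0,"grip":0},{"tx":0,"ty":-8,"tz":0,"spin":0,"grip":0},{"tx":0,"ty":-12,"tz":0,"spin":0,"grip":0},{"tx":0,"ty":-16,"tz":0,"spin":0,"grip":0},{"tx":0,"ty":-20,"tz":0,"spin":0,"grip":0}]}}

```text
clock: 6.8
tool_pos: [529.8, 2.5, 119.3]
tool_rot: [0.581, 1.566, 0.742]
ft_force: [-0.8, 7.5, 9.7]
grip_width: 0.6
```

```bash
python3 go.py -92 0 100
```

```text
t 6.8 P [529.8   2.5 119.3] case xy -91.4 32.5 tip z 100.3 F [-0.8  7.5  9.7] w 0.6 down [ 0.003  0.003 -1.   ] q7 -0.3
txyz [  0.2 -32.5  -0.6] spin 0.1
```

>>> {"name": "play_rows", "arguments": {"targets": [{"tx":0,"ty":-3,"tz":0,"spin":0,"grip":0},{"tx":0,"ty":-6,"tz":0,"spin":0,"grip":0},{"tx":0,"ty":-9,"tz":0,"spin":0,"grip":0},{"tx":0,"ty":-12,"tz":0,"spin":0,"grip":0},{"tx":0,"ty":-14,"tz":0,"spin":0,"grip":0}]}}

```text
clock: 7.22
tool_pos: [531.8, -12.3, 118.9]
tool_rot: [0.495, 1.568, 0.655]
ft_force: [-0.8, 3.5, 4.7]
grip_width: 0.7
```

```bash
python3 go.py -92 0 100
```

```text
t 7.22 P [531.8 -12.3 118.9] case xy -91.8 17.6 tip z 99.9 F [-0.8  3.5  4.7] w 0.7 down [ 0.003  0.002 -1.   ] q7 -0.28
txyz [ -0.1 -17.6  -0.2] spin 0.1
```

Force and height are both starting to fall as the tip tilts off the left lip, so I'll continue slowly.

>>> {"name": "play_rows", "arguments": {"targets": [{"tx":0,"ty":-2,"tz":0,"spin":0,"grip":0},{"tx":0,"ty":-4,"tz":0,"spin":0,"grip":0},{"tx":0,"ty":-6,"tz":0,"spin":0,"grip":0},{"tx":0,"ty":-8,"tz":0,"spin":0,"grip":0},{"tx":0,"ty":-8,"tz":0,"spin":0,"grip":0}]}}

```text
clock: 7.63
tool_pos: [531.9, -22.7, 117.6]
tool_rot: [-2.528, 1.57, -2.37]
ft_force: [-0.3, -0.5, 0.7]
grip_width: 0.5
```

```bash
python3 go.py -92 0 100
```

```text
t 7.63 P [531.9 -22.7 117.6] case xy -93.4 7.3 tip z 98.6 F [-0.3 -0.5  0.7] w 0.5 down [-0. -0. -1.] q7 -0.26
txyz [-1.4 -7.2  1.4] spin -0.1
```

The tip has dropped to 98.6 with no force, so it's over the notch. I'll centre it and press.

>>> {"name": "play_rows", "arguments": {"targets": [{"tx":0,"ty":-3,"tz":1,"spin":0,"grip":0},{"tx":0,"ty":-6,"tz":1,"spin":0,"grip":0},{"tx":2,"ty":-7,"tz":1,"spin":0,"grip":0},{"tx":4,"ty":-7,"tz":1,"spin":0,"grip":0},{"tx":5,"ty":-7,"tz":1,"spin":0,"grip":0}]}}

```text
clock: 8.05
tool_pos: [533.9, -28.8, 112.4]
tool_rot: [3.027, 1.57, -3.098]
ft_force: [0.6, 0.1, 1.1]
grip_width: 0.5
```

```bash
python3 go.py -92 0 84
```

```text
t 8.05 P [533.9 -28.8 112.4] case xy -92.3 0.9 tip z 93.4 F [0.6 0.1 1.1] w 0.5 down [-0. -0. -1.] q7 -0.25
txyz [ 9.4 -0.9  0.3] spin -0.0
```

>>> {"name": "play_rows", "arguments": {"targets": [{"tx":2,"ty":0,"tz":0,"spin":0,"grip":0},{"tx":4,"ty":0,"tz":0,"spin":0,"grip":0},{"tx":6,"ty":0,"tz":0,"spin":0,"grip":0},{"tx":8,"ty":0,"tz":0,"spin":0,"grip":0},{"tx":8,"ty":0,"tz":0,"spin":0,"grip":0}]}}

```text
clock: 8.47
tool_pos: [534.0, -28.6, 104.7]
tool_rot: [-1.829, 1.571, -1.67]
ft_force: [0.5, -0.2, 0.8]
grip_width: 0.4
```

```bash
python3 go.py -92 0 84
```

```text
t 8.47 P [534.  -28.6 104.7] case xy -92.2 1.1 tip z 85.7 F [ 0.5 -0.2  0.8] w 0.4 down [-0. -0. -1.] q7 -0.26
txyz [ 1.7 -1.1  0.2] spin -0.0
```

>>> {"name": "play_rows", "arguments": {"targets": [{"tx":1,"ty":0,"tz":0,"spin":0,"grip":0},{"tx":2,"ty":0,"tz":0,"spin":0,"grip":0},{"tx":2.7,"ty":0,"tz":0,"spin":0,"grip":0},{"tx":3.2,"ty":0,"tz":0,"spin":0,"grip":0},{"tx":3.2,"ty":0,"tz":0,"spin":0,"grip":0}]}}

```text
clock: 8.88
tool_pos: [534.1, -28.5, 103.1]
tool_rot: [-1.281, 1.57, -1.122]
ft_force: [-6.8, -0.4, 22.8]
grip_width: 0.5
```

```bash
python3 go.py -92 0 84;  python3 - <<'E'
from h import *
p=get_image("scene"); save(p,"scene3.png")
c=p["color"][120:300,120:360,::-1]; cv2.imwrite("pics/crop3.png",cv2.resize(c,None,fx=3,fy=3,interpolation=cv2.INTER_CUBIC))
E
```

```text
t 8.88 P [534.1 -28.5 103.1] case xy -92.1 1.2 tip z 84.1 F [-6.8 -0.4 22.8] w 0.5 down [ 0.001 -0.001 -1.   ] q7 -0.26
txyz [ 0.1 -1.2  0.1] spin -0.0
```

View pics/crop3.png

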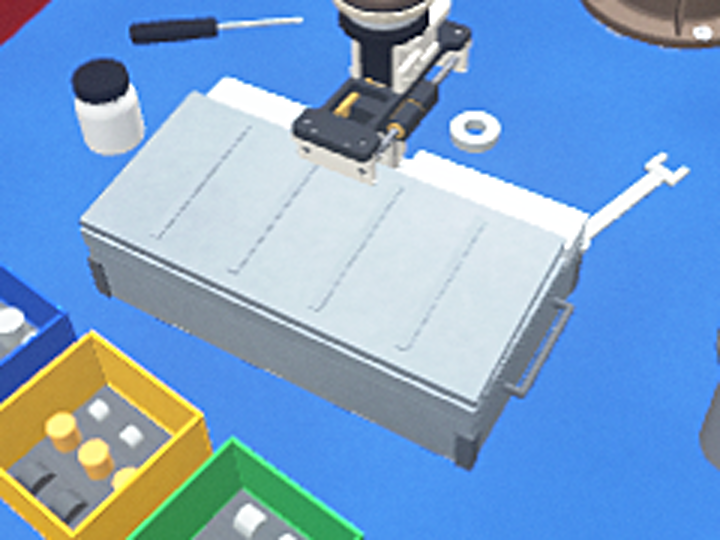

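It hit the hard stop at tip z = 84.1 with 23 N, and the picture shows the lid raised along its front and left sides. I'll withdraw straight up.

>>> {"name": "play_rows", "arguments": {"targets": [{"tx":-4,"ty":0,"tz":0,"spin":0,"grip":0},{"tx":-12,"ty":0,"tz":0,"spin":0,"grip":0},{"tx":-30,"ty":0,"tz":0,"spin":0,"grip":0},{"tx":-60,"ty":0,"tz":0,"spin":0,"grip":0},{"tx":-100,"ty":0,"tz":0,"spin":0,"grip":0}]}}

```text
clock: 9.35
tool_pos: [532.4, -28.7, 200.8]
tool_rot: [2.822, 1.566, 2.981]
ft_force: [1.7, -1.0, -0.0]
grip_width: 0.5
```

>>> {"name": "play_rows", "arguments": {"targets": [{"tx":-20,"ty":-30,"tz":-30,"spin":0,"grip":0},{"tx":-30,"ty":-60,"tz":-60,"spin":0,"grip":0},{"tx":-30,"ty":-90,"tz":-90,"spin":0,"grip":0},{"tx":-30,"ty":-120,"tz":-120,"spin":0,"grip":0},{"tx":-30,"ty":-150,"tz":-120,"spin":0,"grip":0}]}}

```text
clock: 9.77
tool_pos: [435.0, -196.6, 232.1]
tool_rot: [-2.824, 1.568, -2.665]
ft_force: [0.5, 0.4, -0.7]
grip_width: 0.5
```

>>> {"name": "play_rows", "arguments": {"targets": [{"tx":0,"ty":-40,"tz":0,"spin":0,"grip":0},{"tx":0,"ty":-80,"tz":0,"spin":0,"grip":0},{"tx":0,"ty":-120,"tz":0,"spin":0,"grip":0},{"tx":0,"ty":-120,"tz":0,"spin":0,"grip":0},{"tx":0,"ty":-120,"tz":0,"spin":0,"grip":0}]}}

```text
clock: 10.18
tool_pos: [457.8, -316.5, 231.2]
tool_rot: [1.782, 1.57, 1.936]
ft_force: [-0.1, 1.2, -0.5]
grip_width: 0.2
```

```bash
python3 go.py;  python3 - <<'E'
from h import *
p=get_image("scene"); save(p,"scene4.png")
c=p["color"][120:300,120:360,::-1]; cv2.imwrite("pics/crop4.png",cv2.resize(c,None,fx=3,fy=3,interpolation=cv2.INTER_CUBIC))
p=get_image("top"); save(p,"top4.png")
E
```

```text
t 10.18 P [ 457.8 -316.5  231.2] case xy -213.0 -271.1 tip z 212.2 F [-0.1  1.2 -0.5] w 0.2 down [-0.     0.001 -1.   ] q7 0.44
```

View pics/crop4.png

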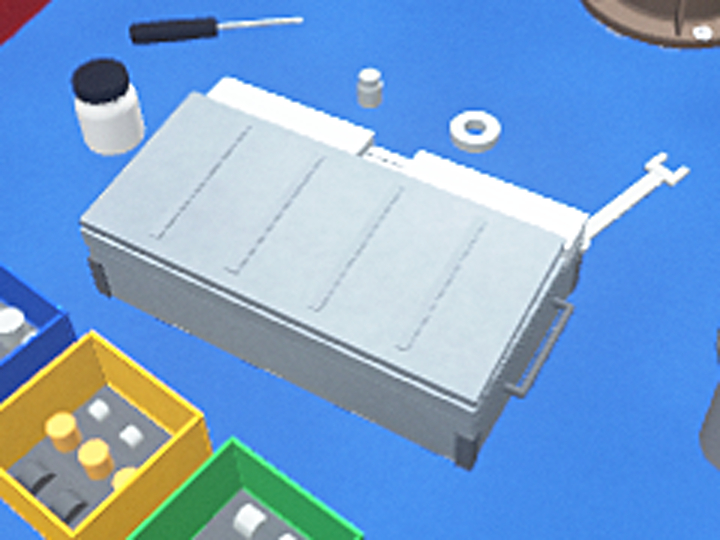

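View pics/top4.png

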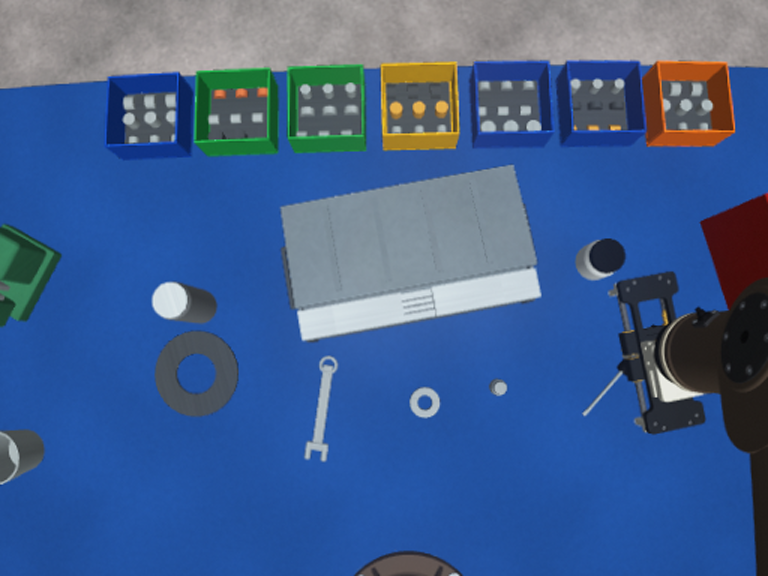

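In the scene crop the lid's front covers the rear of the rail, the same as while the plate was held down. The plate sits deep in the notch at about (388,158). In the top view the other things are where they were, and the hand is clear at about (655,350). I'll hand the job in.

```bash
python3 -c "
from h import *
print(finish_job())"
```

```text
the job is handed in; nothing more can be done
None
```

I found the notch by sliding along the edge, pressed the plate to its hard stop, and the lid came ajar by itself. The job is handed in at about 10 s on the robot's clock, well inside the 64 s limit.

- **Sliding:** I touched the edge with closed fingertips 149 mm left of the case's middle, at about 12 N. I then slid right at about 5–11 N until the tip dropped into the notch, 7 mm left of the middle.
- **Pressing:** I centred the tip in the notch and pressed straight down. It stopped 16 mm below the edge (tip z = 84.1 mm) at about 23 N, where the plate should be fully down. Partway down I read only about 1 N instead of the expected 6 N, but the arm had stopped moving when I took that reading.
- **Last checks:** After I lifted the hand away, the pictures show the lid still raised and the plate still down. The other things on the bench look unmoved, and the wrist force is near zero. I judged the lid's opening by eye and did not measure its angle. None of these checks failed.

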